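# Set the purge gas: aim the nozzle, zero the needle valve and open it two turns

## Robot

A 6-joint arm with a two-finger parallel gripper is mounted at the origin on a cart in front of the work surface, level with it; the furniture and walls round the work are solid. World frame = base frame: x ahead of the robot, y to its left, z up, the work surface at z = 0. Lengths are in m, angles in rad, forces in N, time in s.
With the tool pointing down it reaches from about 0.375 to 0.9 m from the base axis. Payload 3.1 kg.
Tool frame: the origin (TCP) lies at the very end of the fingers, on their centre line; the grasp point (between the pads) lies 19 mm behind it; z points along the fingers, y is the direction in which the jaws open and shut (so a half turn about z gives the same grasp; the last joint's range is limited). The gripper opens to 85 mm and grips with 20 to 120 N. Pads are 22 mm wide; open, the fingers measure 114 mm over their backs; the gripper's body (76 mm by 85 mm) begins 54 mm behind the grasp point. The pads swing forward as they close: fully open they stand 13 mm farther back than shut.
Start: joints at [-1.347, 0.527, 1.433, -0, 1.181, -0.178], TCP at [0.245, -0.575, 0.231] pointing down, gripper open.
Joint ranges: [-3.08, 3.08], [-0.75, 2.2], [0.22, 2.44], [-1.43, 4.57], [0, 2.65], [-2.85, 2.85]. Speed limits (rad/s): [2.79, 2.79, 3.14, 3.14, 3.14, 3.14].

## Interface

Orientations are given as a unit quaternion [w, x, y, z].
In Python, from bench import r, read_camera, order gives the robot as it stands. The module is installed in compiled form; this text tells all that it offers.
- The arm moves only by the tool arm_command, never from a script. Its argument "plan" is a list that holds one entry, the list of rows, each a list of 5 numbers: the shift along the world's x, y, z in units of 30 mm (1.0 is 30 mm), then the turn about the world's z in units of 5 degrees (1.0 is 5 degrees), then the finger opening in mm, from 0 to 85.4. In form: [[[dx, dy, dz, yaw, gripper], ...]]. A call has 1 to 10 rows; each row is the pose to reach, as a shift and turn from the pose measured when the call began; what a row does not reach only later rows make up. A row lasts 1/12 s, in which the tool goes at most 41.7 mm and 7.16 degrees, less where a joint would pass 70% of its speed; a pose out of reach is approached as far as the arm can. A call with a gripper value outside its range is refused whole. The fingers move at their own pace and stop on an object; "newtons" is the grip in N (left out, the last holds). Time passes only in rows, so rows that repeat a pose let the fingers close. It gives the time, the measured TCP pose, the force and the opening at its end, in the units of the state.
- r.get_state(): the state, without advancing time (a new reading comes with each control period).
- read_camera(name): name is "scene" or "side" or "wrist"; returns a dict with "color" (400x640x3 uint8, blue, green, red), "z_map" (400x640 float32, m along the optical axis (not along the pixel's ray), 0 where there is no reading), "camera_matrix" (3x3 intrinsics, pixels), "eye" and "attitude" of the camera in the world. Camera axes: x right, y down, z forward; pixel columns grow to the right and rows downward; lengths in m; the calibration is good to about 2 mm. The wrist camera is an equidistant fisheye: a pixel r from the principal point sees the ray r / f radians off the axis. A picture is of the moment at which its call begins.
- order.hand_in(): hands the job in, once; it reports no verdict.
The state is a dict: "clock": time; "joints": joint angles; "qvel": joint speeds; "joint_efforts": joint torques, N m; "tcp_pos": TCP position; "eef_rot": TCP orientation; "contact_force": force on the tool from outside, world axes, zero at the start; "moment": the same for the moment, N m; "width": opening from 0.0 (shut) to 1.0 (fully open).
Only numpy, scipy, OpenCV 4.12 (cv2) and the standard library are available. Lean on these libraries where they do the work, as an engineer would, in place of code of your own. Each camera call takes 0.05 s, during which the arm holds its last target.

## Task

Prepare the purge gas for the printer. First turn the swivel nozzle on its stand so that its spout points straight at the raised mark on the ring beneath it; then crank the wheel valve clockwise until it is fully closed against its stop, and from the stop back it off exactly two full turns. Finish still holding the valve's crank handle between the fingers, without letting go, and leave the other things on the worktop where they are.

Things in the scene. Friction and masses are not known exactly. Their poses are not given: they have to be found in the camera images.
- valve_wheel (a joint): Opening of the valve in rad: 0 = fully closed against a firm stop, grows counter-clockwise seen from above (6.283 per turn); it is part open (about 0.3 to 0.8 turn) at the start and turns to a little over 3 turns. The wheel is stiff enough to stay where it is left: about 2 N at the handle moves it. It does not rise or sink as it turns.
- wheel_centre (a point): Top of the hub of the valve wheel, on its upright axis, 96 mm above the worktop. The grey three-spoked wheel (85 mm across, its rim's top 92.5 mm above the worktop) stands on a round aluminium stand (88 mm across) bolted to the worktop; a bent copper tube leaves the stand on one side.
- crank_grip: Bright metal upright revolving handle on the rim of the valve wheel: a round barrel 16 mm in diameter and 46 mm high, its origin at its centre, 118 mm above the worktop (from 95 to 141 mm) and 36 mm from the wheel's axis. It spins freely about its own upright axis, so fingers holding it can go round the wheel's axis without turning.
- nozzle_grip (a point): Centre of the steel block of the swivel nozzle, on its upright turning axis, 60 mm above the worktop. The block is 40 mm long (x axis, the way the spout points), 16 mm wide (y axis) with flat sides, and 38 mm high (40 to 78 mm above the worktop). It turns about its axis (about 0.06 N m of friction) and stays where it is left. It stands on a round ring plate 120 mm across whose top is 30 mm above the worktop.
- nozzle_tip (a point): Mouth of the nozzle's brass spout, 48 mm from the nozzle's axis, 49 mm above the worktop. At the start the spout points 0.4 to 1.5 rad counter-clockwise of the mark, seen from above.
- mark (a point): Point on top of the raised mark of the ring plate, 50 mm from the nozzle's axis, 35 mm above the worktop. The mark is a dark bar 18 mm long (radial) and 6 mm wide, 5 mm high, near the ring's edge; ring and mark are fixed.
- hex_driver: Loose bystander: small blue-handled driver, 148 mm long, lying; origin on the worktop under its middle.
- jar_steel: Loose bystander: white jar, 50 mm across, 62 mm high; origin under its middle.
- jar_bronze: Loose bystander: amber jar with a black lid, 58 mm across, 78 mm high; origin under its middle.
- vial: Loose bystander: small amber vial, 17 mm across, 44 mm high; origin under its middle.
- gauge_block: Loose bystander: grey metal block, 50x75x25 mm; origin under its middle.
- tape_roll: Loose bystander: roll of tape lying flat, 85 mm across, 19 mm high; origin under its middle.

How it is judged:
On the way, in this order (a step that is already met when the one before it is completed fails the run):
1. the nozzle's spout points at the mark (horizontal distance between nozzle_tip and mark below 0.008 m), for 0.2 s.
2. the valve is closed against its stop (value of joint valve_wheel below 0.1 rad), for 0.2 s.
At the end, for the whole second after the job is handed in: The valve stands still two turns (within 0.27 rad) from its stop, the crank handle is held between the fingers (over 2 N, grasp point within 14 mm of its axis and 35 mm of its centre), and the spout still points at the mark (mouth within 8 mm of the mark point, seen from above) (value of joint valve_wheel between 12.296 and 12.836 rad and velocity of joint valve_wheel between -0.1 and 0.1 rad/s and contact force between the fingers and crank_grip above 2 N and horizontal distance between the grasp point and crank_grip below 0.014 m and distance between the grasp point and crank_grip below 0.035 m and horizontal distance between nozzle_tip and mark below 0.008 m); the arm keeps its last pose, push and grip.
It fails at once if a bystander on the worktop is shifted by more than 20 mm (distance of any of hex_driver, jar_steel, jar_bronze, vial, gauge_block, tape_roll from where it was at the start of the episode above 0.02 m).
It also fails if it takes over 72 s, if anything falls off the work surface, if the arm or the gripper's body presses on something with over 40 N, if the wrist force passes 120 N, or if a joint passes its speed limit or range.

## Working session

There is one attempt and no reset: what is moved stays moved. The work goes in short steps, Python scripts to look and compute and a tool call to move; the robot and the scene stay as the last step left them, time stands still between calls to the robot, and variables do not carry over. Pictures are saved under pics/ and viewed, and the job is handed in when it is done.

Besides the shell and the picture viewer there is one more tool, called after ">>>" in YAML: its name, and indented under it one key for each argument. arm_command: Moves the arm, as the interface text tells. Its arguments: {"type":"object","properties":{"plan":{"type":"array"},"newtons":{"type":"number"}},"required":["plan"]}

```bash
mkdir -p pics; python3 - <<'E'
from bench import r, read_camera
import cv2,numpy as np
s=r.get_state();print(s)
for n in ["scene","side","wrist"]:
    c=read_camera(n);cv2.imwrite(f"pics/{n}0.png",c["color"]);np.savez(f"{n}0.npz",**c);print(n,c["camera_matrix"],c["eye"],c["attitude"])
E
```

```text
{'clock': 0.0, 'joints': array([-1.34649571e+00,  5.28466332e-01,  1.43389426e+00, -1.19091300e-06,
        1.18139749e+00, -1.78494872e-01]), 'qvel': array([-2.64358960e-04, -9.41385717e-04, -2.15125052e-03,  8.13090965e-05,
       -1.10489571e-03, -9.86975302e-04]), 'joint_efforts': array([ 4.50089046e-04, -4.42340863e+01, -1.78024614e+01, -4.06588797e-04,
        8.13360763e-03, -1.32188779e-05]), 'tcp_pos': array([ 0.24486379, -0.57426329,  0.23033608]), 'eef_rot': array([-1.08241388e-03,  9.79787312e-01,  2.00039122e-01, -2.53454985e-05]), 'contact_force': array([ 0.43445091, -0.2693932 ,  0.92623479]), 'moment': array([ 0.00961851,  0.00552382, -0.04272073]), 'width': 1.0009164170849405}
scene [[381.29032094   0.         315.83578065]
 [  0.         381.29032094 203.9177025 ]
 [  0.           0.           1.        ]] [0.07177993 0.4075285  0.82686657] [ 0.1693846  -0.4400165   0.82380246 -0.31471232]
side [[427.19710083   0.         322.00184891]
 [  0.         427.19710083 201.01713224]
 [  0.           0.           1.        ]] [ 0.42110043 -0.54645637  0.77288166] [-0.36307848  0.9214335  -0.12900823  0.04991183]
wrist [[309.70691629   0.         322.00892023]
 [  0.         309.70691629 197.24519254]
 [  0.           0.           1.        ]] [ 0.31757211 -0.54332982  0.37275946] [ 0.12962201  0.82411442 -0.54445213 -0.08720915]
```

View pics/scene0.png

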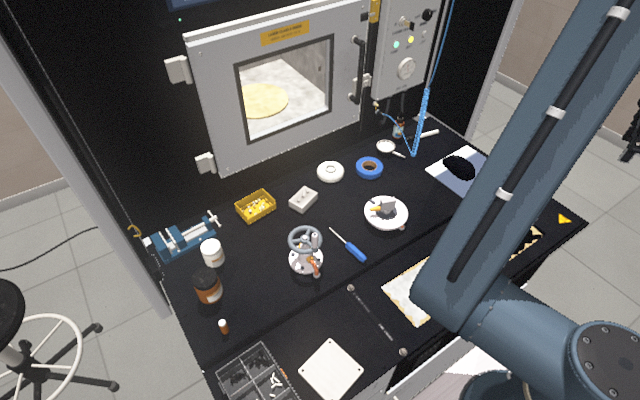

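View pics/side0.png

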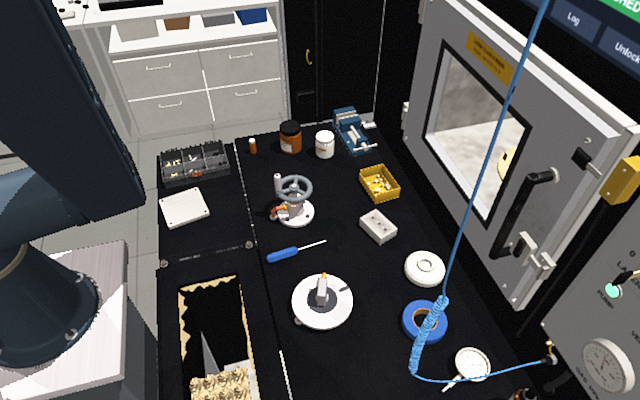

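View pics/wrist0.png

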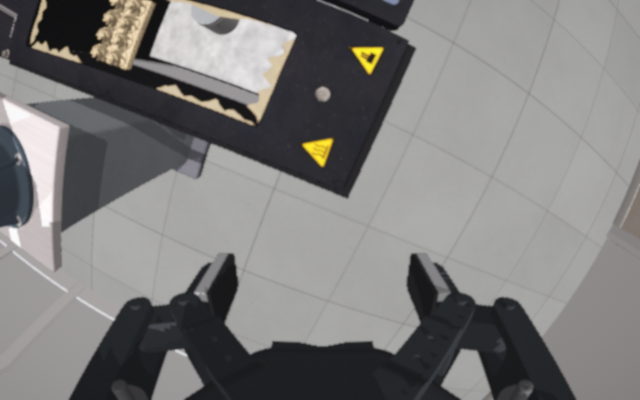

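The scene view has the ring plate at about (386,213) and the wheel at (305,240). In the side view they are at (322,300) and (295,190). The wrist view shows only floor. I'll enlarge both fixtures.

```bash
cat > h.py <<'E'
import numpy as np,cv2
from scipy.spatial.transform import Rotation as R
def Rm(c): 
    q=np.array(c["attitude"]); return R.from_quat([q[1],q[2],q[3],q[0]]).as_matrix()
def plane(c,u,v,z):
    d=Rm(c)@(np.linalg.inv(c["camera_matrix"])@np.array([u,v,1.]))
    e=np.array(c["eye"]); return e+d*(z-e[2])/d[2]
def proj(c,p):
    q=c["camera_matrix"]@(Rm(c).T@(np.array(p)-c["eye"])); return q[:2]/q[2]
def pt(c,u,v):
    z=c["z_map"][int(v),int(u)]
    return c["eye"]+Rm(c)@(np.linalg.inv(c["camera_matrix"])@np.array([u,v,1.]))*z
def cloud(c):
    z=c["z_map"];v,u=np.indices(z.shape);K=c["camera_matrix"]
    P=np.stack([(u-K[0,2])/K[0,0]*z,(v-K[1,2])/K[1,1]*z,z],-1)
    P=P@Rm(c).T+c["eye"]; P[z<=0]=np.nan; return P
E
python3 - <<'E'
import numpy as np,cv2
from h import *
b=[]
for n,(a,w) in {"scene":((386,213),(305,250)),"side":((322,300),(295,195))}.items():
    c=dict(np.load(n+"0.npz"))
    b.append(np.hstack([cv2.resize(c["color"][y-36:y+36,x-48:x+48],(400,300),interpolation=cv2.INTER_CUBIC) for x,y in(a,w)]))
    print(n,plane(c,*a,.03),plane(c,*w,.09))
cv2.imwrite("pics/crop0.png",np.vstack(b))
E
```

```text
scene [ 0.53168821 -0.12936336  0.03      ] [0.51568005 0.14346072 0.09      ]
side [ 0.53717765 -0.13439159  0.03      ] [0.54195026 0.10027344 0.09      ]
```

View pics/crop0.png

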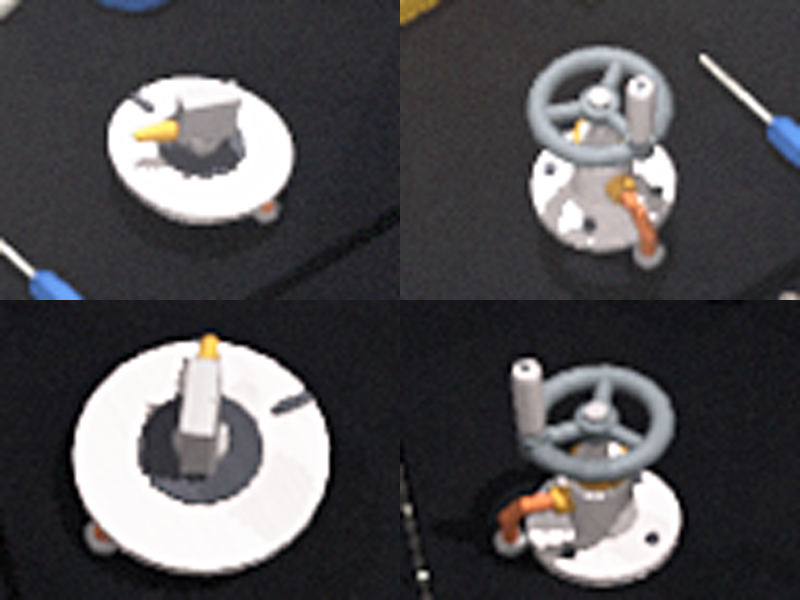

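```bash
python3 - <<'E'
import numpy as np,cv2
from h import *
from scipy.optimize import least_squares
for n,b,tip,mk,hub,cr in [("scene",(338,177),(136,132),(142,102),(305,237.3),(314.8,234.4)),("side",(274,264),(210,37),(293,103),(294.3,185.4),(277,174.6))]:
    c=dict(np.load(n+"0.npz"))
    k=96/400.
    tip=(b[0]+tip[0]*k,b[1]+tip[1]*k);mk=(b[0]+mk[0]*k,b[1]+mk[1]*k)
    roi=np.zeros((400,640),np.uint8);roi[b[1]:b[1]+72,b[0]:b[0]+96]=1
    m=((c["color"].min(2)>140)&(roi>0)).astype(np.uint8)
    cs=max(cv2.findContours(m,0,1)[0],key=cv2.contourArea)
    h=cv2.convexHull(cs)[:,0]
    P=np.array([plane(c,u,v,.03)[:2] for u,v in h])
    f=least_squares(lambda p:np.hypot(*(P-p[:2]).T)-p[2],[*P.mean(0),.06],loss='soft_l1',f_scale=.001)
    print(n,"ring",f.x,"res",np.abs(f.fun).max())
    t=plane(c,*tip,.049);m_=plane(c,*mk,.035)
    print(" tip",t,np.hypot(*(t[:2]-f.x[:2]))," mark",m_,np.hypot(*(m_[:2]-f.x[:2])))
    a=lambda p:np.arctan2(p[1]-f.x[1],p[0]-f.x[0]); print(" ang tip,mark",a(t),a(m_))
    H=plane(c,*hub,.096);C=plane(c,*cr,.141);print(" hub",H,"crank",C,np.hypot(*(H-C)[:2]))
    Q=cloud(c)
    blk=(Q[...,2]>.07)&(Q[...,2]<.084)&(np.hypot(Q[...,0]-f.x[0],Q[...,1]-f.x[1])<.035)
    q=Q[blk][:,:2].astype(np.float32);print(" block",len(q),q.mean(0),cv2.minAreaRect(q))
    ct=(Q[...,2]>.135)&(Q[...,2]<.147)&(np.hypot(Q[...,0]-H[0],Q[...,1]-H[1])<.06)
    print(" cranktop",ct.sum(),Q[ct].mean(0))
    ht=(abs(Q[...,2]-.0925)<.006)&(np.hypot(Q[...,0]-H[0],Q[...,1]-H[1])<.06)
    print(" wheel",cv2.minAreaRect(Q[ht][:,:2].astype(np.float32)))
E
```

```text
scene ring [ 0.5359163  -0.13226722  0.06165059] res 0.007669552481905623
 tip [ 0.55562449 -0.09213881  0.049     ] 0.04470685447251925  mark [ 0.58295423 -0.12151583  0.035     ] 0.048251012510103844
 ang tip,mark 1.114271324281482 0.22470852749718115
 hub [0.5430068  0.12578461 0.096     ] crank [0.50854913 0.1203835  0.141     ] 0.03487840228727679
 block 103 [ 0.5363017  -0.13004999] ((0.5383518934249878, -0.13204361498355865), (0.040844161063432693, 0.019052697345614433), 65.33328247070312)
 cranktop 42 [0.50798026 0.12286801 0.13998211]
 wheel ((0.5446593761444092, 0.12798506021499634), (0.08200078457593918, 0.0829305574297905), 55.82832336425781)
side ring [ 0.53727476 -0.13352344  0.0602226 ] res 0.0006310730409546245
 tip [ 0.55556214 -0.08752024  0.049     ] 0.04950477129740337  mark [ 0.58581787 -0.12515172  0.035     ] 0.04925971210588646
 ang tip,mark 1.1924261911397027 0.1707794832595929
 hub [0.54631723 0.12407375 0.096     ] crank [0.50988374 0.1216977  0.141     ] 0.03651088921579388
 block 173 [ 0.537353   -0.13584062] ((0.5375853180885315, -0.13460633158683777), (0.0401163324713707, 0.016110435128211975), 69.06945037841797)
 cranktop 33 [0.50951969 0.11794063 0.13878761]
 wheel ((0.5488438010215759, 0.12125362455844879), (0.08032996952533722, 0.07631802558898926), 58.2413444519043)
```

```bash
python3 - <<'E'
import numpy as np
from h import *
for n in("scene","side"):
    c=dict(np.load(n+"0.npz"));Q=cloud(c);col=c["color"].astype(int)
    b=(col[...,0]>120)&(col[...,0]-col[...,2]>60)&(Q[...,2]>.05)&(Q[...,0]>.3)
    q=Q[b];
    for z in np.arange(.05,.6,.1):
        s=q[(q[:,2]>=z)&(q[:,2]<z+.1)]
        if len(s):print(n,round(z,2),len(s),s.min(0).round(2),s.max(0).round(2))
    w=(Q[...,2]>.15)&(Q[...,2]<.5)&(Q[...,0]>.45)&(abs(Q[...,1])<.3)
    print("tall min x",np.nanpercentile(Q[w][:,0],[0.5,2,10]))
E
```

```text
scene 0.05 403 [ 0.63 -0.6   0.05] [0.87 0.43 0.15]
scene 0.15 163 [ 0.63 -0.59  0.15] [ 0.85 -0.31  0.25]
scene 0.25 96 [ 0.64 -0.6   0.25] [ 0.84 -0.31  0.35]
scene 0.35 55 [ 0.63 -0.59  0.35] [ 0.84 -0.32  0.45]
scene 0.45 32 [ 0.63 -0.32  0.45] [0.83 0.21 0.52]
tall min x [0.7987814  0.83137731 0.83969536]
side 0.05 519 [ 0.63 -0.37  0.05] [0.84 0.43 0.15]
side 0.15 369 [ 0.63 -0.33  0.15] [ 0.65 -0.31  0.25]
side 0.25 307 [ 0.63 -0.38  0.25] [ 0.84 -0.31  0.35]
side 0.35 144 [ 0.63 -0.39  0.35] [ 0.79 -0.32  0.45]
side 0.45 175 [ 0.63 -0.32  0.45] [ 0.63 -0.32  0.55]
side 0.55 456 [ 0.63 -0.32  0.55] [ 0.83 -0.1   0.65]
tall min x [0.79702502 0.80193464 0.83913214]
```

>>> arm_command:
  plan:
    - [[1.2,1.5,0,1,85],[2.4,3,0,2,85],[3.6,4.5,0,3,85],[4.8,6,0,4,85],[6,7.5,0,5,85],[7,9,0,6,85],[8,10.5,0,7,85],[9,12,0,8,85],[9.7,14,0,9,85],[9.7,14.7,0,9,85]]
  newtons: 30

```text
clock: 0.98
tcp_pos: [0.4875, -0.2351, 0.2304]
eef_rot: [-0.001, 0.828, 0.561, -0.0]
contact_force: [-0.6, -1.5, -0.1]
width: 1.0
```

>>> arm_command:
  plan:
    - [[0.8,1.2,0,0,85],[1.4,2.4,0,0,85],[1.65,3.4,0,0,85],[1.65,3.4,-1,0,85],[1.65,3.4,-2,0,85],[1.65,3.4,-2.5,0,85],[1.65,3.4,-2.5,0,85]]

```text
clock: 1.57
tcp_pos: [0.5343, -0.1313, 0.1518]
eef_rot: [-0.004, 0.828, 0.561, -0.002]
contact_force: [-1.1, 0.4, -0.6]
width: 0.997
```

```bash
python3 - <<'E'
from bench import r, read_camera
import cv2,numpy as np
s=r.get_state();print(s["tcp_pos"],s["eef_rot"],s["joints"])
for n in ["side","wrist"]:
    c=read_camera(n);np.savez(n+"1.npz",**c);cv2.imwrite(f"pics/{n}1.png",c["color"])
E
```

```text
[ 0.53434096 -0.13131065  0.15182279] [-0.00420447  0.82759264  0.56130831 -0.00239446] [-4.44161852e-01  5.39586579e-01  1.69059521e+00  1.57581467e-04
  9.21087073e-01 -6.54089102e-02]
```

View pics/wrist1.png

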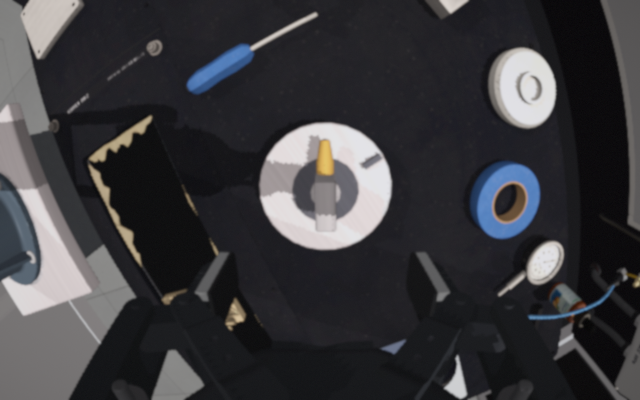

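View pics/side1.png

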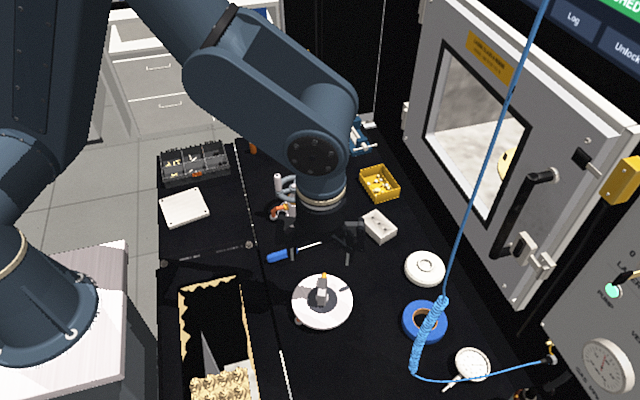

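In the wrist view the spout tip is at about (325,141), the mark at (371,160) and the ring at (326,186). The block sits between the jaws and the wide side views are clear. I'll cross-check the numbers with fisheye rays.

```bash
cat >> h.py <<'E'
def fplane(c,u,v,z):
    K=c["camera_matrix"];x=(u-K[0,2])/K[0,0];y=(v-K[1,2])/K[1,1];t=np.hypot(x,y)+1e-12
    d=Rm(c)@np.array([x/t*np.sin(t),y/t*np.sin(t),np.cos(t)]);e=np.array(c["eye"]);return e+d*(z-e[2])/d[2]
E
python3 - <<'E'
import numpy as np,cv2
from h import *
from scipy.optimize import least_squares
c=dict(np.load("wrist1.npz"));col=c["color"]
roi=np.zeros((400,640),bool);roi[115:255,250:400]=1
m=((col.min(2)>130)&roi).astype(np.uint8)
h=cv2.convexHull(max(cv2.findContours(m,0,1)[0],key=cv2.contourArea))[:,0]
P=np.array([fplane(c,u,v,.03)[:2] for u,v in h])
f=least_squares(lambda p:np.hypot(*(P-p[:2]).T)-p[2],[*P.mean(0),.06],loss='soft_l1',f_scale=.001).x
print(f)
for nm,u,v,z in [("tip",325,141,.049),("mark",371.5,160,.035),("blocknear",326,231,.078),("blockfar",324.5,178,.078)]:
    p=fplane(c,u,v,z);d=p[:2]-f[:2];print(nm,p,np.hypot(*d),np.degrees(np.arctan2(d[1],d[0])))
cv2.imwrite("pics/w1c.png",cv2.resize(col[110:260,250:400],(600,600),interpolation=cv2.INTER_CUBIC))
E
```

```text
[ 0.53734898 -0.13256292  0.05991599]
tip [ 0.55417201 -0.08944551  0.049     ] 0.046283097590643536 68.68586561341546
mark [ 0.58486989 -0.12102076  0.035     ] 0.04890253890897432 13.651975634385414
blocknear [ 0.53083217 -0.15037369  0.078     ] 0.01896555906957347 -110.09716651860397
blockfar [ 0.54521637 -0.11088603  0.078     ] 0.023060432847202297 70.0521904975061
```

View pics/w1c.png

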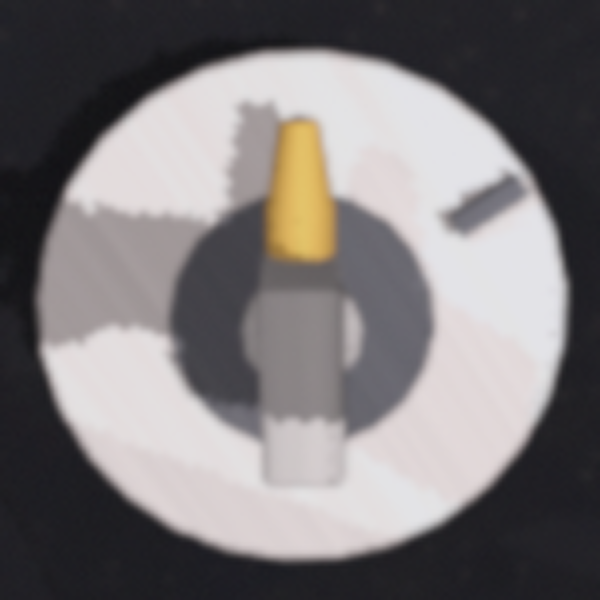

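>>> arm_command:
  plan:
    - [[0.1,-0.06,-1,0,85],[0.1,-0.06,-2,0,85],[0.1,-0.06,-3,0,85],[0.1,-0.06,-3.5,0,85],[0.1,-0.06,-3.5,0,85],[0.1,-0.06,-3.5,0,10],[0.1,-0.06,-3.5,0,10],[0.1,-0.06,-3.5,0,10],[0.1,-0.06,-3.5,0,10],[0.1,-0.06,-3.5,0,10]]
  newtons: 30

```text
clock: 2.5
tcp_pos: [0.5406, -0.1352, 0.0514]
eef_rot: [0.0, 0.828, 0.561, 0.0]
contact_force: [-0.6, -0.0, -0.2]
width: 0.291
```

>>> arm_command:
  plan:
    - [[0,0,0,0,10],[0,0,0,0,10],[0,0,0,0,10],[0,0,0,0,10]]

```text
clock: 2.83
tcp_pos: [0.5371, -0.1336, 0.0517]
eef_rot: [-0.003, 0.828, 0.561, -0.002]
contact_force: [-6.0, 1.4, 5.8]
width: 0.183
```

>>> arm_command:
  plan:
    - [[0,0,0,-1.2,10],[0,0,0,-2.4,10],[0,0,0,-3.6,10],[0,0,0,-4.8,10],[0,0,0,-6,10],[0,0,0,-7.2,10],[0,0,0,-8.4,10],[0,0,0,-9.6,10],[0,0,0,-10.8,10],[0,0,0,-11.2,10]]

```text
clock: 3.67
tcp_pos: [0.5367, -0.1331, 0.0518]
eef_rot: [-0.004, 0.994, 0.105, -0.001]
contact_force: [-0.5, 1.7, -2.1]
width: 0.183
```

>>> arm_command:
  plan:
    - [[0,0,0,0,10],[0,0,0,0,10]]

```text
clock: 3.83
tcp_pos: [0.5367, -0.1331, 0.0518]
eef_rot: [-0.004, 0.994, 0.106, -0.0]
contact_force: [0.1, -0.2, -3.1]
width: 0.181
```

```bash
python3 - <<'E'
from bench import r, read_camera
import cv2,numpy as np
s=r.get_state();q=s["eef_rot"];print(s["tcp_pos"],q,"block dir",np.degrees(2*np.arctan2(q[2],q[1])),s["contact_force"],s["moment"],s["joints"])
for n in ["side","wrist"]:
    c=read_camera(n);np.savez(n+"2.npz",**c);cv2.imwrite(f"pics/{n}2.png",c["color"])
    if n=="side": cv2.imwrite("pics/side2c.png",cv2.resize(c["color"][240:340,270:380],(770,700)[0:1]+(600,) if 0 else (660,600),interpolation=cv2.INTER_CUBIC))
E
```

```text
[ 0.53670267 -0.13307593  0.0517878 ] [-3.81372389e-03  9.94380727e-01  1.05793118e-01 -4.91845347e-04] block dir 12.145816868745943 [ 0.05652906 -0.21593537 -3.14035573] [-0.20785187 -0.05204077 -0.07921033] [-0.44843153  0.70324886  1.7451891   0.00928425  0.69802782  0.90325297]
```

View pics/wrist2.png

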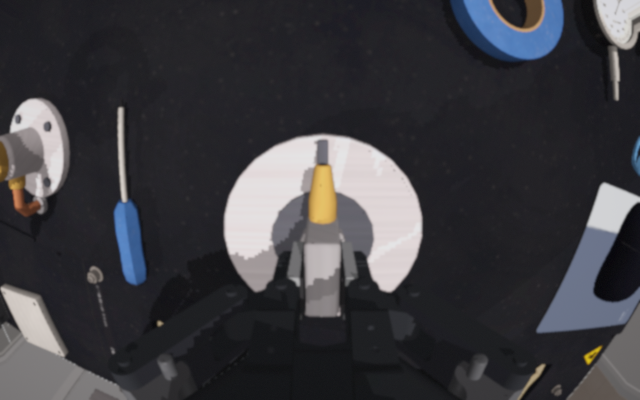

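View pics/side2c.png

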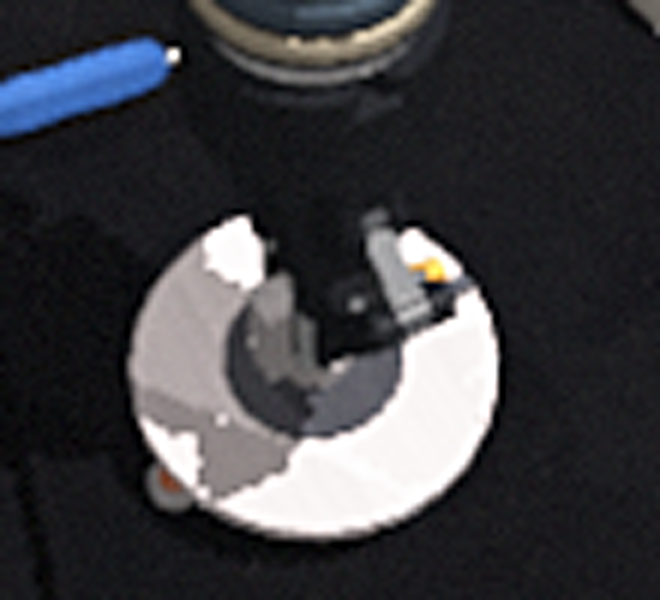

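The wrist view has the spout tip at (321,167) and the mark in line behind it, running from (322,141) to (322,163). I'll release the block and lift.

>>> arm_command:
  plan:
    - [[0,0,0,0,40],[0,0,0,0,60],[0,0,0,0,60],[0,0,0,0,60],[0,0,1,0,60],[0,0,2.2,0,60],[0,0,3.5,0,60],[0,0,4.8,0,60],[0,0,6,0,60],[0,0,6,0,60]]

```text
clock: 4.77
tcp_pos: [0.5411, -0.1349, 0.2397]
eef_rot: [0.0, 0.994, 0.106, 0.006]
contact_force: [0.7, -0.3, -0.7]
width: 0.704
```

>>> arm_command:
  plan:
    - [[0,1.2,0,1,60],[0,2.5,0,2,60],[-0.2,3.8,0,3,60],[-0.4,5,0,4,60],[-0.6,6.2,0,5,60],[-0.8,7.2,0,5,60],[-1.1,8,0,5,60],[-1.1,8,0,5,60]]

```text
clock: 5.43
tcp_pos: [0.5052, 0.1091, 0.2392]
eef_rot: [-0.002, 0.947, 0.321, 0.005]
contact_force: [-0.6, 0.2, -0.2]
width: 0.705
```

```bash
python3 - <<'E'
from bench import r, read_camera
import cv2,numpy as np
s=r.get_state();q=s["eef_rot"];print(s["tcp_pos"],q,s["joints"])
for n in ["side","wrist"]:
    c=read_camera(n);np.savez(n+"3.npz",**c);cv2.imwrite(f"pics/{n}3.png",c["color"])
E
```

```text
[0.50515243 0.10911788 0.23918393] [-0.00248491  0.94711449  0.32084622  0.00506569] [-0.00844705  0.36843597  1.69874176  0.00916606  1.06649884  0.90469564]
```

View pics/wrist3.png

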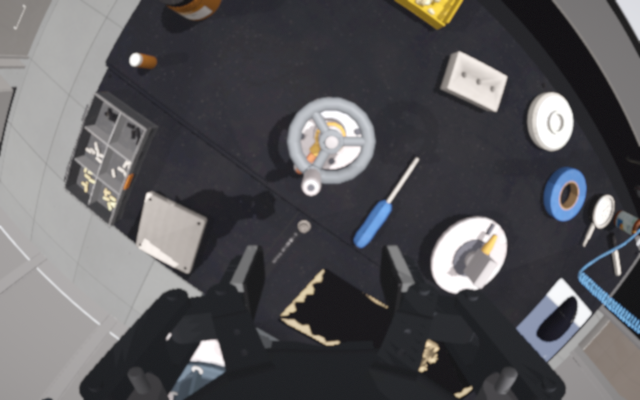

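View pics/side3.png

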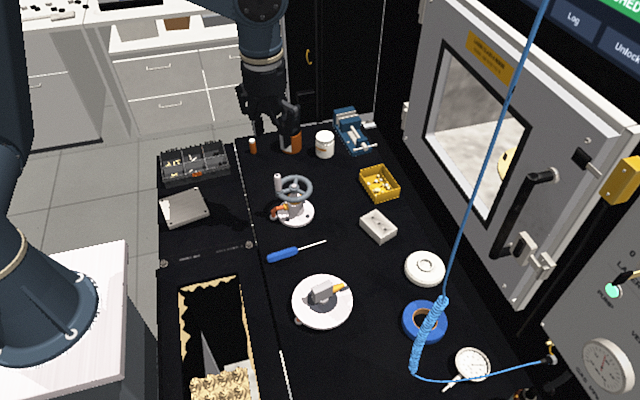

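The side view shows the spout pointing at the mark, with the tip around (342,289). The wrist view shows the crank top at (312,187) and the hub at (332,142). Measuring both.

```bash
python3 - <<'E'
import numpy as np,cv2
from h import *
from scipy.optimize import least_squares
c=dict(np.load("wrist3.npz"));s=dict(np.load("side3.npz"))
a=cv2.resize(c["color"][90:210,280:390],(550,600),interpolation=cv2.INTER_CUBIC)
b=cv2.resize(s["color"][270:330,290:315+40],(260,240),interpolation=cv2.INTER_CUBIC)
o=np.zeros((600,800,3),np.uint8);o[:,:550]=a;o[:240,540:]=b;cv2.imwrite("pics/c3.png",o)
# rim: grey hull
col=c["color"].astype(int)
H=fplane(c,332,142,.096);C=fplane(c,311.5,187,.141);print(H,C,np.hypot(*(H-C)[:2]))
E
```

```text
[0.54509527 0.12547965 0.096     ] [0.50970446 0.12079438 0.141     ] 0.03569960301985405
```

View pics/c3.png

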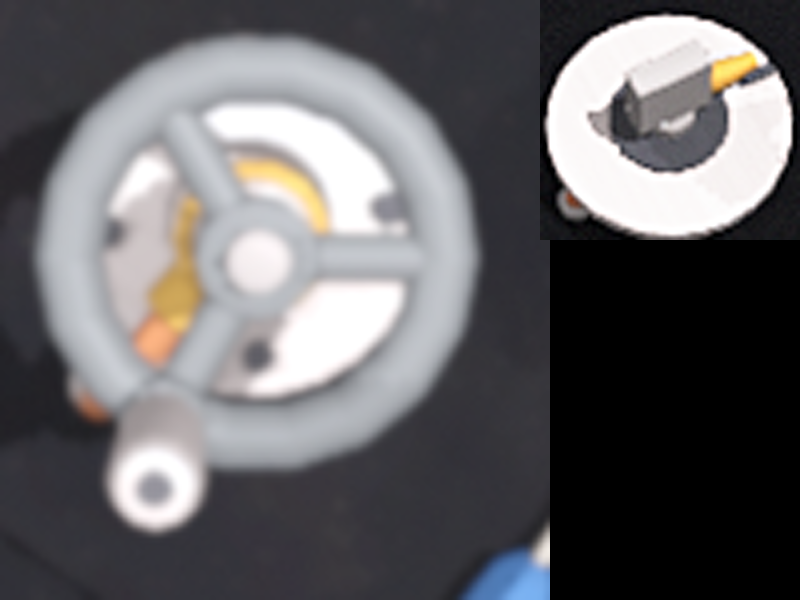

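>>> arm_command:
  plan:
    - [[0.14,0.4,0,0,60],[0.14,0.4,0,0,60],[0.14,0.4,-1.2,0,60],[0.14,0.4,-2.4,0,60],[0.14,0.4,-3.5,0,60],[0.14,0.4,-4.3,0,60],[0.14,0.4,-4.3,0,60],[0.14,0.4,-4.3,0,60]]
  newtons: 40

```text
clock: 6.2
tcp_pos: [0.5114, 0.1166, 0.1095]
eef_rot: [-0.001, 0.948, 0.319, 0.005]
contact_force: [-0.4, 0.4, 1.0]
width: 0.704
```

```bash
python3 - <<'E'
from bench import r, read_camera
import cv2,numpy as np
s=r.get_state();print(s["tcp_pos"],s["eef_rot"],s["contact_force"])
c=read_camera("wrist");cv2.imwrite("pics/wrist4.png",c["color"])
E
```

```text
[0.51135362 0.11657234 0.10950346] [-0.00129676  0.94769794  0.31913336  0.00456543] [-0.38909569  0.43234145  0.96598473]
```

View pics/wrist4.png

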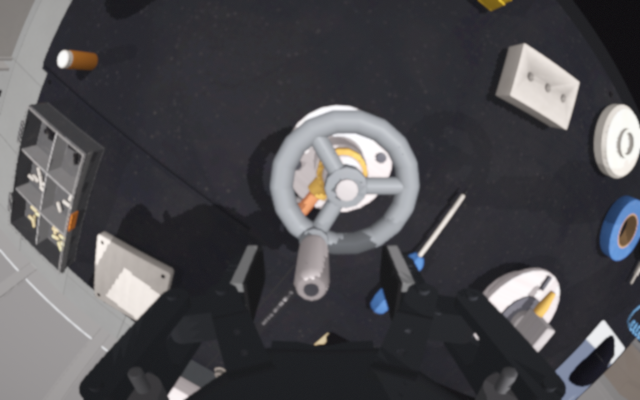

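The crank top, at (312,287), is a few pixels left of the jaw centre at about x=322. That agrees with the 4 mm shortfall in y, so I'll correct it and close.

>>> arm_command:
  plan:
    - [[-0.06,0.15,-0.12,0,60],[-0.06,0.15,-0.12,0,60],[-0.06,0.15,-0.12,0,10],[-0.06,0.15,-0.12,0,10],[-0.06,0.15,-0.12,0,10],[-0.06,0.15,-0.12,0,10],[-0.06,0.15,-0.12,0,10],[-0.06,0.15,-0.12,0,10],[-0.06,0.15,-0.12,0,10],[-0.06,0.15,-0.12,0,10]]
  newtons: 40

```text
clock: 7.08
tcp_pos: [0.5109, 0.1215, 0.1079]
eef_rot: [-0.001, 0.948, 0.319, 0.007]
contact_force: [-1.7, 0.7, 6.4]
width: 0.172
```

```bash
cat > circ.py <<'E'
import numpy as np,sys
from bench import r
# usage: circ.py target_deg step_deg : absolute waypoints round wheel centre as shifts
C=np.array([.545,.125]);Rd=.036
def go(step,n,z=None):
    s=r.get_state();p=s["tcp_pos"];d=p[:2]-C;a=np.degrees(np.arctan2(d[1],d[0]))%360
    print("ang",a,"rad",np.hypot(*d),"z",p[2],"F",s["contact_force"].round(1),"w",s["width"]*85.4,"t",s["clock"])
    print([[round(float((C[0]+Rd*np.cos(np.radians(a+step*k))-p[0])/.03),2),round(float((C[1]+Rd*np.sin(np.radians(a+step*k))-p[1])/.03),2),0 if z is None else round((z-p[2])/.03,2),0,5] for k in range(1,n+1)])
if __name__=="__main__": go(float(sys.argv[1]),int(sys.argv[2]),float(sys.argv[3]))
E
python3 circ.py -12 10 .106
```

```text
ang 185.88304674688112 rad 0.03431121703315816 z 0.10794023266179777 F [-1.7  0.7  6.4] w 14.66234640233935 t 7.0833
[[-0.06, 0.25, np.float64(-0.06), 0, 5], [-0.0, 0.49, np.float64(-0.06), 0, 5], [0.1, 0.72, np.float64(-0.06), 0, 5], [0.25, 0.92, np.float64(-0.06), 0, 5], [0.43, 1.09, np.float64(-0.06), 0, 5], [0.65, 1.21, np.float64(-0.06), 0, 5], [0.89, 1.29, np.float64(-0.06), 0, 5], [1.14, 1.32, np.float64(-0.06), 0, 5], [1.39, 1.29, np.float64(-0.06), 0, 5], [1.63, 1.21, np.float64(-0.06), 0, 5]]
```

>>> arm_command:
  plan:
    - [[-0.06,0.25,0,0,5],[0,0.49,0,0,5],[0.1,0.72,0,0,5],[0.25,0.92,0,0,5],[0.43,1.09,0,0,5],[0.65,1.21,0,0,5],[0.89,1.29,0,0,5],[0.89,1.29,0,0,5]]

```text
clock: 7.75
tcp_pos: [0.539, 0.1621, 0.108]
eef_rot: [-0.002, 0.948, 0.319, 0.008]
contact_force: [0.2, 4.1, 3.3]
width: 0.171
```

```bash
sed -i 's/round((z-p\[2\])\/.03,2)/round(float((z-p[2])\/.03),2)/' circ.py; python3 circ.py -8 10 .106;python3 - <<'E'
from bench import r, read_camera
import cv2,numpy as np
for n in ("side","wrist"):
    c=read_camera(n);cv2.imwrite(f"pics/{n}5.png",c["color"])
E
```

```text
ang 99.15222035238585 rad 0.037600246422717205 z 0.10804030515369945 F [0.2 4.1 3.3] w 14.607566880195401 t 7.75
[[0.18, -0.04, -0.07, 0, 5], [0.34, -0.05, -0.07, 0, 5], [0.51, -0.08, -0.07, 0, 5], [0.67, -0.13, -0.07, 0, 5], [0.81, -0.21, -0.07, 0, 5], [0.95, -0.3, -0.07, 0, 5], [1.07, -0.42, -0.07, 0, 5], [1.18, -0.55, -0.07, 0, 5], [1.27, -0.69, -0.07, 0, 5], [1.33, -0.84, -0.07, 0, 5]]
```

View pics/wrist5.png

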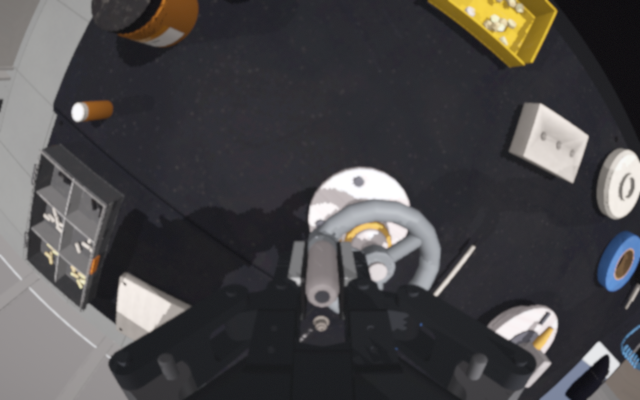

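>>> arm_command:
  plan:
    - [[0.18,-0.04,-0.03,0,5],[0.34,-0.05,-0.03,0,5],[0.51,-0.08,-0.03,0,5],[0.67,-0.13,-0.03,0,5]]

```text
clock: 8.18
tcp_pos: [0.5597, 0.1604, 0.108]
eef_rot: [-0.003, 0.948, 0.318, 0.01]
contact_force: [0.3, 6.5, 5.8]
width: 0.165
```

```bash
python3 circ.py -8 8 .107
```

```text
ang 67.49297082230899 rad 0.03836838257878519 z 0.10803975287829762 F [0.3 6.5 5.8] w 14.12034496012988 t 8.1833
[[0.12, -0.15, -0.03, 0, 5], [0.26, -0.24, -0.03, 0, 5], [0.38, -0.36, -0.03, 0, 5], [0.49, -0.48, -0.03, 0, 5], [0.57, -0.63, -0.03, 0, 5], [0.64, -0.78, -0.03, 0, 5], [0.69, -0.94, -0.03, 0, 5], [0.71, -1.11, -0.03, 0, 5]]
```

>>> arm_command:
  plan:
    - [[0.14,-0.12,0,0,5],[0.27,-0.22,0,0,5],[0.38,-0.34,0,0,5],[0.49,-0.47,0,0,5],[0.57,-0.62,0,0,5],[0.64,-0.78,0,0,5]]

```text
clock: 8.68
tcp_pos: [0.5809, 0.1375, 0.1081]
eef_rot: [-0.003, 0.948, 0.318, 0.012]
contact_force: [3.6, 3.0, 0.3]
width: 0.173
```

```bash
python3 circ.py -8 8 .107
```

```text
ang 19.204593726694576 rad 0.038036757157212164 z 0.10814027069875186 F [3.6 3.  0.3] w 14.77920973711177 t 8.6833
[[-0.02, -0.18, -0.04, 0, 5], [0.0, -0.35, -0.04, 0, 5], [-0.0, -0.52, -0.04, 0, 5], [-0.03, -0.68, -0.04, 0, 5], [-0.08, -0.84, -0.04, 0, 5], [-0.15, -1.0, -0.04, 0, 5], [-0.24, -1.14, -0.04, 0, 5], [-0.35, -1.26, -0.04, 0, 5]]
```

>>> arm_command:
  plan:
    - [[0.02,-0.18,0,0,5],[0.03,-0.35,0,0,5],[0.02,-0.52,0,0,5],[-0.01,-0.68,0,0,5],[-0.06,-0.84,0,0,5]]

```text
clock: 9.1
tcp_pos: [0.5818, 0.1235, 0.1084]
eef_rot: [-0.012, 0.949, 0.313, 0.019]
contact_force: [7.5, 50.6, -5.7]
width: 0.171
```

```bash
python3 circ.py -8 8 .107
```

```text
ang 357.7166429578463 rad 0.03685248187464119 z 0.10839223092673952 F [ 7.5 50.6 -5.7] w 14.566058273430391 t 9.1
[[-0.05, -0.17, -0.05, 0, 5], [-0.09, -0.33, -0.05, 0, 5], [-0.15, -0.48, -0.05, 0, 5], [-0.24, -0.63, -0.05, 0, 5], [-0.34, -0.76, -0.05, 0, 5], [-0.46, -0.87, -0.05, 0, 5], [-0.6, -0.97, -0.05, 0, 5], [-0.74, -1.05, -0.05, 0, 5]]
```

Fy jumped to 50 N, tangential to the wheel, so this looks like the stop. I'll hold lightly here and check the cameras.

>>> arm_command:
  plan:
    - [[0,-0.05,0,0,5],[0,-0.05,0,0,5],[0,-0.05,0,0,5],[0,-0.05,0,0,5]]

```text
clock: 9.43
tcp_pos: [0.5818, 0.1247, 0.1083]
eef_rot: [-0.014, 0.95, 0.312, 0.02]
contact_force: [2.1, 12.7, -1.3]
width: 0.175
```

```bash
python3 circ.py 8 1 .107; python3 - <<'E'
from bench import r, read_camera
import cv2,numpy as np
L=[]
for n in ("scene","side","wrist"):
    c=read_camera(n);np.savez(n+"6.npz",**c);cv2.imwrite(f"pics/{n}6.png",c["color"])
    L.append({"scene":c["color"][200:300,240:400],"side":c["color"][140:240,240:400],"wrist":c["color"][100:400,100:580]}[n])
L=[cv2.resize(x,(400,250),interpolation=cv2.INTER_CUBIC) for x in L]
cv2.imwrite("pics/m6.png",np.vstack([np.hstack(L[:2]),np.hstack([L[2],L[2]*0])]))
E
```

```text
ang 359.54216986054774 rad 0.03682992345474982 z 0.10828813071712841 F [ 2.1 12.7 -1.3] w 14.929968647123221 t 9.4333
[[-0.04, 0.17, -0.04, 0, 5]]
```

View pics/m6.png

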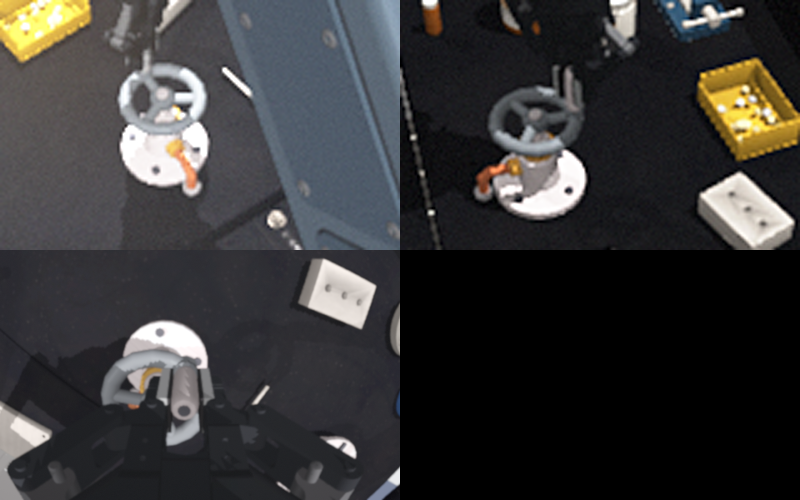

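Nothing else is touching the arm. The handle stopped at about 0° after roughly 187° of clockwise travel (0.52 turn, within the given range), and the reaction fell back when I eased off. Fitting the circle to the traced points puts the centre at about (0.546,0.126). Now two turns counter-clockwise.

```bash
sed -i 's/C=np.array(.*;Rd/C=np.array([.546,.126]);Rd/' circ.py; python3 circ.py 12 10 .108
```

```text
ang 357.88497149756125 rad 0.03590080136276265 z 0.1082884400788241 F [ 2.4 13.1 -0.6] w 14.378351025479777 t 9.5833
[[-0.01, 0.25, -0.01, 0, 5], [-0.08, 0.49, -0.01, 0, 5], [-0.2, 0.71, -0.01, 0, 5], [-0.36, 0.91, -0.01, 0, 5], [-0.56, 1.06, -0.01, 0, 5], [-0.78, 1.17, -0.01, 0, 5], [-1.03, 1.23, -0.01, 0, 5], [-1.28, 1.24, -0.01, 0, 5], [-1.52, 1.2, -0.01, 0, 5], [-1.76, 1.1, -0.01, 0, 5]]
```

>>> arm_command:
  plan:
    - [[-0.01,0.25,0,0,5],[-0.08,0.49,0,0,5],[-0.2,0.71,0,0,5],[-0.36,0.91,0,0,5],[-0.56,1.06,0,0,5],[-0.78,1.17,0,0,5],[-1.03,1.23,0,0,5],[-1.28,1.24,0,0,5],[-1.52,1.2,0,0,5],[-1.76,1.1,0,0,5]]

```text
clock: 10.42
tcp_pos: [0.5277, 0.1578, 0.1083]
eef_rot: [-0.015, 0.95, 0.312, 0.02]
contact_force: [3.0, 0.3, 0.4]
width: 0.171
```

```bash
python3 circ.py 12 10 .108; python3 -c "
from bench import r;print(r.get_state()['eef_rot'])"
```

```text
ang 119.96078538662725 rad 0.036722142346206375 z 0.10833354842497 F [3.  0.3 0.4] w 14.572058790460469 t 10.4167
[[-0.19, -0.17, -0.01, 0, 5], [-0.36, -0.35, -0.01, 0, 5], [-0.48, -0.57, -0.01, 0, 5], [-0.56, -0.81, -0.01, 0, 5], [-0.59, -1.06, -0.01, 0, 5], [-0.56, -1.31, -0.01, 0, 5], [-0.49, -1.55, -0.01, 0, 5], [-0.36, -1.77, -0.01, 0, 5], [-0.19, -1.95, -0.01, 0, 5], [0.01, -2.1, -0.01, 0, 5]]
[-0.01462676  0.94960531  0.31246313  0.02006519]
```

Low forces and the path follows the circle; 122° backed off so far.

>>> arm_command:
  plan:
    - [[-0.19,-0.17,0,0,5],[-0.36,-0.35,0,0,5],[-0.48,-0.57,0,0,5],[-0.56,-0.81,0,0,5],[-0.59,-1.06,0,0,5],[-0.56,-1.31,0,0,5],[-0.49,-1.55,0,0,5],[-0.36,-1.77,0,0,5],[-0.19,-1.95,0,0,5],[0.01,-2.1,0,0,5]]

```text
clock: 11.25
tcp_pos: [0.528, 0.0953, 0.1082]
eef_rot: [-0.016, 0.95, 0.311, 0.02]
contact_force: [3.0, 9.8, -1.6]
width: 0.171
```

```bash
python3 circ.py 12 10 .108
```

```text
ang 239.62483901867552 rad 0.03564117102727063 z 0.10815128147425944 F [ 3.   9.8 -1.6] w 14.59928512722881 t 11.25
[[0.22, -0.11, -0.01, 0, 5], [0.47, -0.17, -0.01, 0, 5], [0.72, -0.17, -0.01, 0, 5], [0.96, -0.12, -0.01, 0, 5], [1.19, -0.02, -0.01, 0, 5], [1.4, 0.13, -0.01, 0, 5], [1.57, 0.31, -0.01, 0, 5], [1.69, 0.53, -0.01, 0, 5], [1.77, 0.77, -0.01, 0, 5], [1.8, 1.02, -0.01, 0, 5]]
```

>>> arm_command:
  plan:
    - [[0.22,-0.08,0,0,5],[0.47,-0.13,0,0,5],[0.72,-0.13,0,0,5],[0.96,-0.08,0,0,5],[1.19,0.02,0,0,5],[1.4,0.16,0,0,5],[1.57,0.34,0,0,5],[1.69,0.55,0,0,5],[1.77,0.78,0,0,5],[1.8,1.02,0,0,5]]

```text
clock: 12.08
tcp_pos: [0.582, 0.1258, 0.1081]
eef_rot: [-0.016, 0.95, 0.312, 0.019]
contact_force: [-4.1, -1.6, 6.1]
width: 0.168
```

```bash
python3 circ.py 12 10 .108
```

```text
ang 359.759260662125 rad 0.036039912974983074 z 0.10812342337915035 F [-4.1 -1.6  6.1] w 14.386143994431018 t 12.0833
[[-0.03, 0.25, -0.0, 0, 5], [-0.1, 0.49, -0.0, 0, 5], [-0.23, 0.71, -0.0, 0, 5], [-0.39, 0.89, -0.0, 0, 5], [-0.6, 1.04, -0.0, 0, 5], [-0.83, 1.14, -0.0, 0, 5], [-1.07, 1.2, -0.0, 0, 5], [-1.32, 1.2, -0.0, 0, 5], [-1.57, 1.15, -0.0, 0, 5], [-1.8, 1.05, -0.0, 0, 5]]
```

One full turn done. Starting the second.

>>> arm_command:
  plan:
    - [[-0.03,0.25,0,0,5],[-0.1,0.5,0,0,5],[-0.22,0.73,0,0,5],[-0.38,0.92,0,0,5],[-0.59,1.07,0,0,5],[-0.82,1.17,0,0,5],[-1.06,1.23,0,0,5],[-1.32,1.23,0,0,5],[-1.57,1.18,0,0,5],[-1.8,1.07,0,0,5]]

```text
clock: 12.92
tcp_pos: [0.5286, 0.1584, 0.1083]
eef_rot: [-0.016, 0.95, 0.312, 0.021]
contact_force: [3.8, -1.1, 0.9]
width: 0.169
```

```bash
python3 circ.py 12 10 .108
```

```text
ang 118.26320413602828 rad 0.0368062271792536 z 0.10830014835131001 F [ 3.8 -1.1  0.9] w 14.434314080679226 t 12.9167
[[-0.19, -0.16, -0.01, 0, 5], [-0.37, -0.35, -0.01, 0, 5], [-0.5, -0.56, -0.01, 0, 5], [-0.58, -0.8, -0.01, 0, 5], [-0.62, -1.04, -0.01, 0, 5], [-0.6, -1.29, -0.01, 0, 5], [-0.53, -1.54, -0.01, 0, 5], [-0.41, -1.76, -0.01, 0, 5], [-0.25, -1.95, -0.01, 0, 5], [-0.05, -2.1, -0.01, 0, 5]]
```

>>> arm_command:
  plan:
    - [[-0.19,-0.16,0,0,5],[-0.37,-0.35,0,0,5],[-0.5,-0.56,0,0,5],[-0.58,-0.8,0,0,5],[-0.61,-1.04,0,0,5],[-0.59,-1.29,0,0,5],[-0.52,-1.52,0,0,5],[-0.4,-1.74,0,0,5],[-0.24,-1.92,0,0,5],[-0.04,-2.06,0,0,5]]

```text
clock: 13.75
tcp_pos: [0.5266, 0.0962, 0.1081]
eef_rot: [-0.016, 0.95, 0.311, 0.019]
contact_force: [-0.2, 5.1, 2.1]
width: 0.174
```

```bash
python3 circ.py 12 10 .108
```

```text
ang 236.91308454610055 rad 0.03552270797016063 z 0.10813478420379027 F [-0.2  5.1  2.1] w 14.895669623658927 t 13.75
[[0.21, -0.13, -0.0, 0, 5], [0.46, -0.19, -0.0, 0, 5], [0.71, -0.21, -0.0, 0, 5], [0.96, -0.17, -0.0, 0, 5], [1.19, -0.08, -0.0, 0, 5], [1.4, 0.06, -0.0, 0, 5], [1.58, 0.24, -0.0, 0, 5], [1.71, 0.45, -0.0, 0, 5], [1.81, 0.68, -0.0, 0, 5], [1.84, 0.93, -0.0, 0, 5]]
```

>>> arm_command:
  plan:
    - [[0.21,-0.1,0,0,5],[0.46,-0.15,0,0,5],[0.71,-0.17,0,0,5],[0.96,-0.13,0,0,5],[1.19,-0.05,0,0,5],[1.4,0.08,0,0,5],[1.58,0.26,0,0,5],[1.71,0.47,0,0,5],[1.81,0.69,0,0,5],[1.84,0.95,0,0,5]]

```text
clock: 14.58
tcp_pos: [0.5819, 0.1245, 0.1081]
eef_rot: [-0.016, 0.95, 0.312, 0.019]
contact_force: [-3.1, -1.9, 4.8]
width: 0.175
```

>>> arm_command:
  plan:
    - [[0,0,0,0,5],[0,0,0,0,5],[0,0,0,0,5],[0,0,0,0,5]]

```text
clock: 14.92
tcp_pos: [0.5819, 0.1246, 0.1081]
eef_rot: [-0.016, 0.95, 0.312, 0.019]
contact_force: [-2.1, 2.7, 5.3]
width: 0.169
```

```bash
python3 circ.py 2 2 .108; python3 - <<'E'
from bench import r, read_camera
from h import *
L=[]
s=r.get_state();print(s["qvel"].round(3),s["eef_rot"].round(3))
for n in ("scene","side","wrist"):
    c=read_camera(n);np.savez(n+"7.npz",**c);col=c["color"];o=np.load(n+"6.npz")["color"]
    if n!="wrist":
        y,x=(200,240) if n=="scene" else (140,240)
        L+= [cv2.resize(a[y:y+100,x:x+160],(400,250),interpolation=cv2.INTER_CUBIC) for a in (o,col)]
    cv2.imwrite(f"pics/{n}7.png",col)
cv2.imwrite("pics/m7.png",np.vstack([np.hstack(L[:2]),np.hstack(L[2:])]))
E
```

```text
ang 357.7198198400668 rad 0.035936848708652123 z 0.1081251131649652 F [-2.1  2.7  5.3] w 14.464441514061132 t 14.9167
[[0.0, 0.04, -0.0, 0, 5], [0.0, 0.08, -0.0, 0, 5]]
[-0.005 -0.001  0.002 -0.002 -0.    -0.   ] [-0.016  0.95   0.312  0.019]
```

View pics/m7.png

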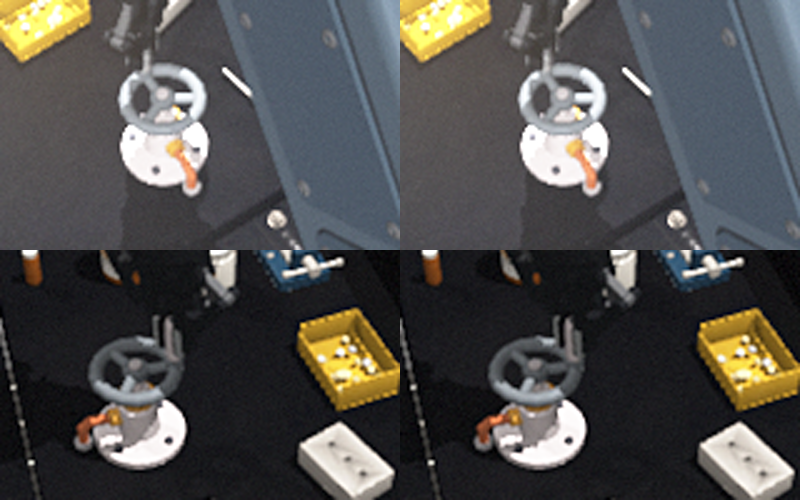

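View pics/side7.png

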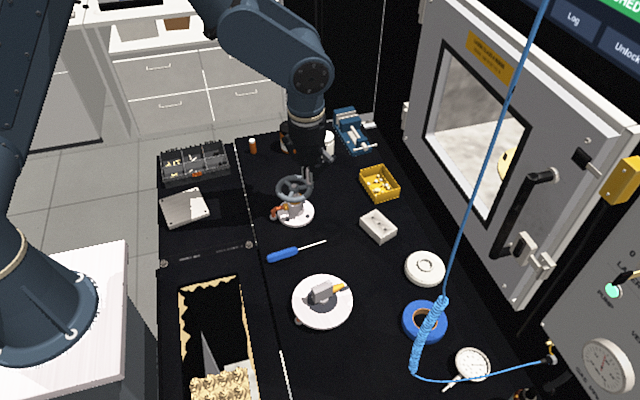

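View pics/wrist7.png

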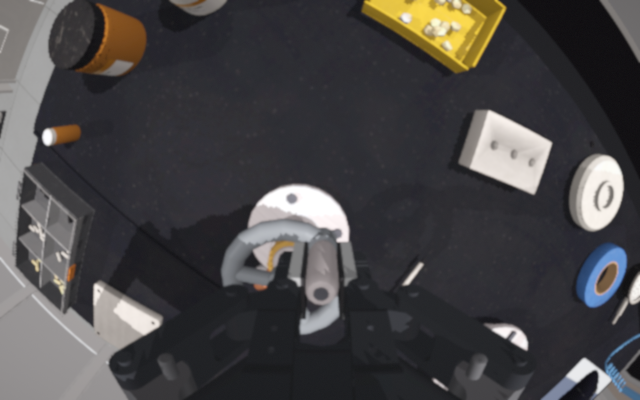

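In these views the wheel looks the same as it did at the stop, two turns earlier. The handle is in the fingers at (320,293) in the wrist view, and the driver, jars, vial and tape look undisturbed. One last check on the nozzle before handing in.

```bash
python3 - <<'E'
from h import *
c=dict(np.load("side7.npz"));o=dict(np.load("side0.npz"))
col=c["color"].astype(int)
y=(col[...,2]-col[...,0]>60)&(col[...,1]>100);y[:270]=0;y[330:]=0;y[:,:290]=0;y[:,355]=0;y[:,360:]=0
v,u=np.nonzero(y);P=np.array([plane(c,a,b,.049)[:2] for a,b in zip(u,v)])
C=np.array([.5373,-.133]);d=P-C;r=np.hypot(*d.T);i=r>np.percentile(r,60)
t=np.degrees(np.arctan2(d[i,1],d[i,0]).mean());print(len(u),"tip ang",t,"max r",r.max())
m=np.array([.5849,-.1225]);e=m-C;print("mark ang",np.degrees(np.arctan2(e[1],e[0])))
E
cat > hand.py <<'E'
from bench import order
print(order.hand_in())
E
```

```text
69 tip ang 12.598776086279754 max r 0.047397511186529497
mark ang 12.439562018846566
```

```bash
python3 hand.py
```

```text
the job is handed in; nothing more can be done
None
```

The job is handed in. The nozzle points at the mark, and the valve was closed to its stop and backed off two full turns. The crank handle is still held. The hand-in gave no verdict, so the figures below are my own last checks.

- **Nozzle:** I turned it about 56° clockwise. The spout measured 12.6° and the mark 12.4°. The mark estimates from the different views ranged from about 10° to 14°, which is at most about 2–3 mm at the tip against the 8 mm limit.
- **Stop:** I cranked the valve clockwise about 187° (0.52 turn), where the wrist reaction rose to about 50 N. The cameras showed nothing else touching the arm. I then eased off to about 13 N and held it there for over 0.3 s.
- **Two turns back:** I went counter-clockwise for two full turns. The gripper ended at 357.7° against 357.9° at the stop, and the wheel looks the same in the scene and side views.
- **Grip:** The handle sits between the fingers at 14.5 mm reported opening for the 16 mm barrel. The 16 mm nozzle block read about 15.6 mm, so the reading runs slightly low. The grip is set to 40 N and the arm is at rest.
- **Bystanders:** The hex driver, vial and tape roll look undisturbed in the last views. The jars are partly hidden behind the arm, and I only compared by eye. I did not measure any shifts or check the gauge block on its own.
- **Disagreements:** The tool was tilted by nearly 3° after pressing on the stop. The first estimate of the wheel's centre was 1–2 mm off, so I corrected it from the traced path.

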